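# Sort two sanding blocks by feel

## Robot

A 6-joint arm with a two-finger parallel gripper is mounted at the origin on the work surface. World frame = base frame: x ahead of the robot, y to its left, z up, the work surface at z = 0. Lengths are in m, angles in degrees, forces in N, time in s.
With the tool pointing down it reaches from about 0.4 to 0.825 m from the base axis. Payload 7 kg.
Tool frame: the origin (TCP) lies at the very end of the fingers, on their centre line; the grasp point (between the pads) lies 19 mm behind it; z points along the fingers, y is the direction in which the jaws open and shut (so a half turn about z gives the same grasp; the last joint's range is limited). The gripper opens to 88 mm and grips with 3 to 60 N. Pads are 19 mm wide; open, the fingers measure 130 mm over their backs; the gripper's body (78 mm by 193 mm) begins 47 mm behind the grasp point.
Start: joints at [89.33, 20.546, 0.682, 0, -70.136, -16.507], TCP at [0.199, 0.645, 0.227] pointing down, gripper open.
Joint ranges: [-176.03, 176.03], [-82.01, 121.73], [-58.28, 71.71], [-173.87, 95.51], [-174.79, -0.11], [-173.66, 173.66]. Speed limits (degrees/s): [136.94, 136.94, 172.46, 180, 180, 180].

## Interface

Orientations are given as [roll, pitch, yaw] about the fixed x, y, z axes, in that order (R = Rz(yaw) Ry(pitch) Rx(roll)).
In Python, from plant import telemetry, optics, ctrl gives the robot as it stands.
- The arm moves only by the tool servo_tool, never from a script. Its argument "rows" is a list of rows, each a list of 3 entries, a list of its own where there are three numbers: the shift along the tool's x, y, z in m, then the turn, a rotation vector about the tool's x, y, z in units of 6 degrees (1.0 is 6 degrees), then the closure, from 0 (fully open) to 1 (shut). A call has 1 to 20 rows; each row shifts and turns the commanded pose from where the row before left it, along the tool's axes as they then stand; what a row does not reach is not made up. A row lasts 1/12 s, in which the tool goes at most 41.7 mm and 7.16 degrees, less where a joint would pass 70% of its speed; a pose out of reach is approached as far as the arm can. A call is refused whole if a number of a shift passes 0.0417 or a number of a turn 1, either way. A call with a gripper value outside its range is refused whole. The fingers move at their own pace and stop on an object; the grip force is fixed at half the most. Time passes only in rows, so rows that do not move let the fingers close. It gives the time, the measured TCP pose, the force and the opening at its end, in the units of the state.
- telemetry.get_obs(): the state, without advancing time (a new reading comes with each control period).
- optics.snapshot(name): name is "side" or "top"; returns the picture (384x512x3 uint8, red, green, blue); there is no depth.
- optics.camera_info(name): a dict with "mtx" (3x3 intrinsics, pixels), "D" ([k1, k2, p1, p2, k3] as OpenCV has them; the pictures are not rectified), "rvec" (rotation vector, rad) and "tvec" (3), from world to camera coordinates, as OpenCV has them. Camera axes: x right, y down, z forward; pixel columns grow to the right and rows downward; lengths in m; the calibration is good to about 2 mm. A picture is of the moment at which its call begins. camera_info takes no time and is no camera call.
- ctrl.close_job(): hands the job in, once; it reports no verdict.
The state is a dict: "clock": time; "joint_pos": joint angles; "qvel": joint speeds; "tau": joint torques, N m; "tool_pos": TCP position; "orientation": TCP orientation; "force": force on the tool from outside, world axes, zero at the start; "moment": the same for the moment, N m; "opening": finger opening in m.
Only numpy, scipy, OpenCV 4.12 (cv2) and the standard library are available. Lean on these libraries where they do the work, as an engineer would, in place of code of your own. Each camera call takes 0.05 s, during which the arm holds its last target.

## Task

The two sanding blocks in the plywood rack look alike, but one still has a rough sole and the other has worn smooth: drag each a little way along the table to feel which is which. Then set the rough one on the sloping blue rest, where its grip keeps it from sliding, and the smooth one in the level orange holder, each sole down, square and wholly on the plate between the two end stops. Set them down rather than dropping them, never let a block slide down off the rest, and leave the meter and the ferrite clamp where they are.

Things in the scene. Friction and masses are not known exactly. Their poses are not given: they have to be found in the camera images.
- rack: Low plywood frame fixed to the table, no floor, 216 (its x) x 132 (y) x 26 mm high, walls 8 mm thick; a middle wall makes two lanes 200 (x) x 54 mm (y) inside, centre lines at its y = +31 and -31 mm. A block lies lengthwise in each: walls hem in its long sides, finger room at its ends, so there it can only be pushed along x or taken across its 66 mm length. Origin: centre, on the table; z up.
- block_a: Sanding block, steel with red-brown abrasive sole, 66 (its x) x 46 (y) x 24 mm high, about 0.6 kg, dark stripe along x on top. Starts sole down in a rack lane. The two look alike and neither name nor place tells the rough one: pushed along the table with nothing pressing on it, rough resists with about 4.5 to 9.5 N, smooth with 0.5 to 1 N. Origin: centre of the underside; z up.
- block_b: Sanding block, steel with red-brown abrasive sole, 66 (its x) x 46 (y) x 24 mm high, about 0.6 kg, dark stripe along x on top. Starts sole down in a rack lane. The two look alike and neither name nor place tells the rough one: pushed along the table with nothing pressing on it, rough resists with about 4.5 to 9.5 N, smooth with 0.5 to 1 N. Origin: centre of the underside; z up.
- seat (a point): Centre of the top of the blue rest's sloping plate, 22 mm above the table. The rest is fixed; z = normal of the plate, which slopes 18 degrees down along the point's +y (roughly towards the robot). Plate 104 (x) x 70 mm (y), 6 mm thick; stops 12 mm thick at both x ends rise 36 mm off it, 80 mm apart, no finger room at a block's ends; y sides open. Smooth blocks slide off it, rough ones stay.
- orange_holder: Orange holder fixed to the table: base plate 104 (its x) x 70 x 6 mm thick, with an upright stop 12 mm thick at each x end, rising to 42 mm above the table. 80 mm between the stops takes a block's 66 mm length but no fingers beside its ends; the sides (+y, -y) are open, so fingers can straddle a block's 46 mm width. Origin: centre of the underside, on the table; z up.
- meter: black handheld meter lying flat, 75 (its x) x 140 (y) x 24 mm high, loose; a bystander. Origin: centre of the underside.
- ferrite: black ferrite clamp with an oblong hole along its x, 60 (x) x 46 x 34 mm high, loose; a bystander. Origin: centre of the underside.
There are look-alikes about, which are no part of the job. Leave any pink or turquoise look-alike of the block_b alone.

How it is judged (in metres and radians):
At the end, for the whole second after the job is handed in: One block on the blue rest (only the rough one stays there), the other in the orange holder: each within 9 mm of the plate's centre lengthwise and 13 mm sideways, sole down flat on the plate (within 3 mm and 0.06 rad), its length along the plate's within 0.15 rad, at rest (((x of block_a in the frame of seat between -0.009 and 0.009 m and y of block_a in the frame of seat between -0.013 and 0.013 m and z of block_a in the frame of seat between -0.003 and 0.003 m and angle between the z axis of block_a and the z axis of seat, either way round below 0.06 rad and angle between each of block_a, block_b's own z axis and vertical below 0.5 rad and angle between the x axis of block_a and the x axis of seat, either way round below 0.15 rad and linear speed of each of block_a, block_b below 0.015 m/s and x of block_b in the frame of orange_holder between -0.009 and 0.009 m and y of block_b in the frame of orange_holder between -0.013 and 0.013 m and z of block_b in the frame of orange_holder between 0.003 and 0.009 m and angle between the z axis of block_b and the z axis of orange_holder, either way round below 0.06 rad and angle between the x axis of block_b and the x axis of orange_holder, either way round below 0.15 rad) or (x of block_b in the frame of seat between -0.009 and 0.009 m and y of block_b in the frame of seat between -0.013 and 0.013 m and z of block_b in the frame of seat between -0.003 and 0.003 m and angle between the z axis of block_b and the z axis of seat, either way round below 0.06 rad and angle between each of block_b, block_a's own z axis and vertical below 0.5 rad and angle between the x axis of block_b and the x axis of seat, either way round below 0.15 rad and linear speed of each of block_b, block_a below 0.015 m/s and x of block_a in the frame of orange_holder between -0.009 and 0.009 m and y of block_a in the frame of orange_holder between -0.013 and 0.013 m and z of block_a in the frame of orange_holder between 0.003 and 0.009 m and angle between the z axis of block_a and the z axis of orange_holder, either way round below 0.06 rad and angle between the x axis of block_a and the x axis of orange_holder, either way round below 0.15 rad))); the robot touches nothing.
It fails at once if a block is dropped or flung: it moves faster than 0.5 m/s with no finger on it (a fall of about 13 mm or more) ((linear speed of block_a above 0.5 m/s and contact force between block_a and the fingers below 0.2 N) or (linear speed of block_b above 0.5 m/s and contact force between block_b and the fingers below 0.2 N)).
It fails at once if a block, let go, slides down off the blue rest (over 20 mm downhill of the seat's centre, still touching the rest) ((y of block_a in the frame of seat above 0.02 m and contact force between block_a and blue_rest above 0.1 N and contact force between block_a and the fingers below 0.2 N) or (y of block_b in the frame of seat above 0.02 m and contact force between block_b and blue_rest above 0.1 N and contact force between block_b and the fingers below 0.2 N)).
It fails at once if the meter or the ferrite clamp is shifted by more than 20 mm (distance of any of meter, ferrite from where it was at the start of the episode above 0.02 m).
It also fails if it takes over 72 s, if anything falls off the work surface, if the arm or the gripper's body presses on something with over 40 N, if the wrist force passes 120 N, or if a joint passes its speed limit or range.

## Working session

There is one attempt and no reset: what is moved stays moved. The work goes in short steps, Python scripts to look and compute and a tool call to move; the robot and the scene stay as the last step left them, time stands still between calls to the robot, and variables do not carry over. Pictures are saved under pics/ and viewed, and the job is handed in when it is done.

Besides the shell and the picture viewer there is one more tool, called after "Emit:" as name(argument=value, ...), one argument or row to a line, values as JSON. servo_tool: Moves the arm, as the interface text tells. Its arguments: {"type":"object","properties":{"rows":{"type":"array"}},"required":["rows"]}

```bash
ls; mkdir -p pics; python3 - <<'E'
from plant import telemetry, optics, ctrl
import cv2
for n in("top","side"):
    im=optics.snapshot(n); cv2.imwrite(f"pics/{n}0.png",im[:,:,::-1])
    print(n,optics.camera_info(n))
print(telemetry.get_obs())
E
```

```text
pics
top {'mtx': array([[353.54654504,   0.        , 253.88283925],
       [  0.        , 353.54654504, 191.28202405],
       [  0.        ,   0.        ,   1.        ]]), 'D': array([-0.02696601,  0.        ,  0.        ,  0.        ,  0.        ]), 'rvec': array([ 2.13531396, -2.16069734,  0.14516671]), 'tvec': array([0.02636365, 0.58520812, 0.86518201])}
side {'mtx': array([[400.95203597,   0.        , 257.89340397],
       [  0.        , 400.95203597, 183.65722158],
       [  0.        ,   0.        ,   1.        ]]), 'D': array([0.02715347, 0.        , 0.        , 0.        , 0.        ]), 'rvec': array([ 2.23928611, -0.27647842,  0.11644561]), 'tvec': array([-0.58851206,  0.13163481,  1.07791269])}
{'clock': 0.1, 'joint_pos': array([ 8.93300700e+01,  2.05855440e+01,  6.37190733e-01, -1.78257397e-02,
       -7.01353714e+01, -1.65076113e+01]), 'qvel': array([ 0.04427705, -0.16549879,  0.03331189,  0.03116399, -0.01777007,
       -0.01386173]), 'tau': array([-2.36485401e-03, -5.84164917e+01,  2.93753242e+01,  7.01558724e+00,
        1.01794774e-02, -6.20389278e-05]), 'tool_pos': array([0.19923806, 0.64445184, 0.22572235]), 'orientation': array([ 1.79914964e+02, -7.72445850e-03, -1.71836050e+01]), 'force': array([ 0.04341409, -0.74135803, -0.64017435]), 'moment': array([ 0.00634121,  0.00401674, -0.00726864]), 'opening': 0.08750057294761279}
```

View pics/top0.png

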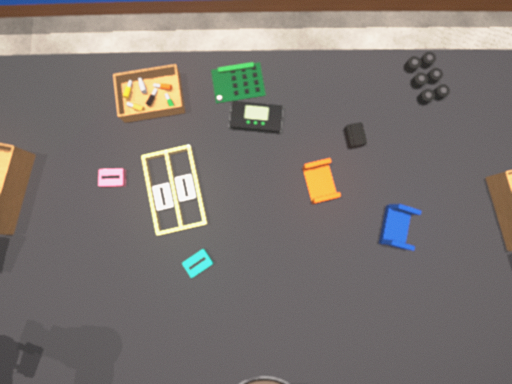

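View pics/side0.png

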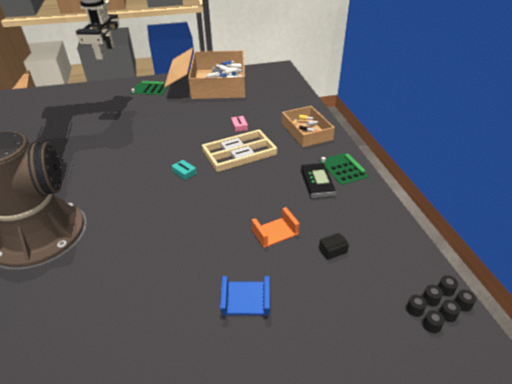

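The top view shows the rack at about (174,190) holding two white blocks with dark stripes, at (163,196) and (186,187). The orange holder is at (321,181), the blue rest at (400,228), the meter at (257,117) and the ferrite at (356,135). The pink (111,177) and turquoise (197,263) blocks are the look-alikes.

```bash
cat > h.py <<'E'
import numpy as np, cv2
from plant import telemetry, optics, ctrl
C={n:optics.camera_info(n) for n in("top","side")}
def ray(n,uv):
    c=C[n];R=cv2.Rodrigues(c["rvec"])[0]
    p=cv2.undistortPoints(np.array(uv,float).reshape(-1,1,2),c["mtx"],c["D"]).reshape(-1,2)
    d=np.c_[p,np.ones(len(p))]@R
    return -R.T@c["tvec"], d/np.linalg.norm(d,axis=1)[:,None]
def plane(n,uv,z):
    o,d=ray(n,uv); return o+d*((z-o[2])/d[:,2])[:,None]
def tri(a,b):
    o1,d1=ray("top",a);o2,d2=ray("side",b);out=[]
    for e,f in zip(d1,d2):
        s=np.linalg.lstsq(np.c_[e,-f],o2-o1,rcond=None)[0]
        p,q=o1+s[0]*e,o2+s[1]*f; out.append([*((p+q)/2),np.linalg.norm(p-q)])
    return np.array(out)
def proj(n,P):
    c=C[n];return cv2.projectPoints(np.array(P,float).reshape(-1,3),c["rvec"],c["tvec"],c["mtx"],c["D"])[0].reshape(-1,2)
def crop(im,x0,y0,x1,y1,s,name):
    cv2.imwrite(name,cv2.resize(im[y0:y1,x0:x1,::-1],None,fx=s,fy=s,interpolation=cv2.INTER_CUBIC))
E
python3 - <<'E'
from h import *
t=cv2.imread("pics/top0.png")[:,:,::-1]; s=cv2.imread("pics/side0.png")[:,:,::-1]
a=np.zeros((600,800,3),np.uint8)
def put(im,x0,y0,w,h,ox,oy,sc):
    a[oy:oy+h*sc,ox:ox+w*sc]=cv2.resize(im[y0:y0+h,x0:x0+w],None,fx=sc,fy=sc,interpolation=cv2.INTER_CUBIC)
put(t,135,140,80,100,0,0,4); put(t,290,145,140,110,340,0,3)
put(s,195,125,90,50,0,410,4-1); put(s,210,200,80,65,340,335,3) ; put(s,210,270,70,60,580,335,3)
cv2.imwrite("pics/crops0.png",a[:,:,::-1])
E
```

```text
(no output)
```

View pics/crops0.png

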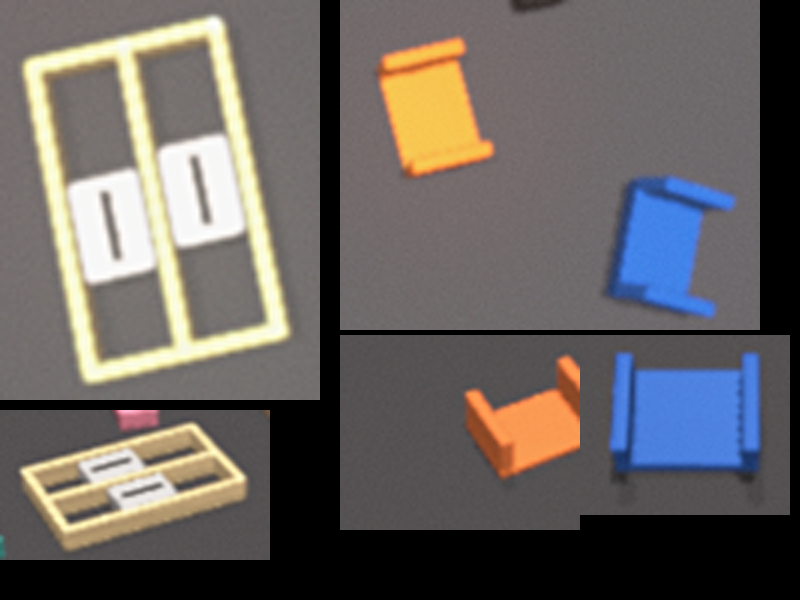

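```bash
python3 - <<'E'
from h import *
t=cv2.imread("pics/top0.png")[:,:,::-1]; s=cv2.imread("pics/side0.png")[:,:,::-1]
a=np.zeros((560,800,3),np.uint8)
def put(im,x0,y0,w,h,ox,oy,sc):
    a[oy:oy+h*sc,ox:ox+w*sc]=cv2.resize(im[y0:y0+h,x0:x0+w],None,fx=sc,fy=sc,interpolation=cv2.INTER_CUBIC)
put(t,375,198,50,56,0,0,8); put(s,215,268,60,60,400,0,6)
a=np.clip(a.astype(float)*1.3,0,255).astype(np.uint8)
cv2.imwrite("pics/blue0.png",a[:,:,::-1])
b=np.zeros((560,800,3),np.uint8);a=b
put(t,297,152,50,56,0,0,8); put(s,245,205,60,45,400,0,6)
cv2.imwrite("pics/or0.png",a[:,:,::-1])
E
```

```text
(no output)
```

View pics/blue0.png

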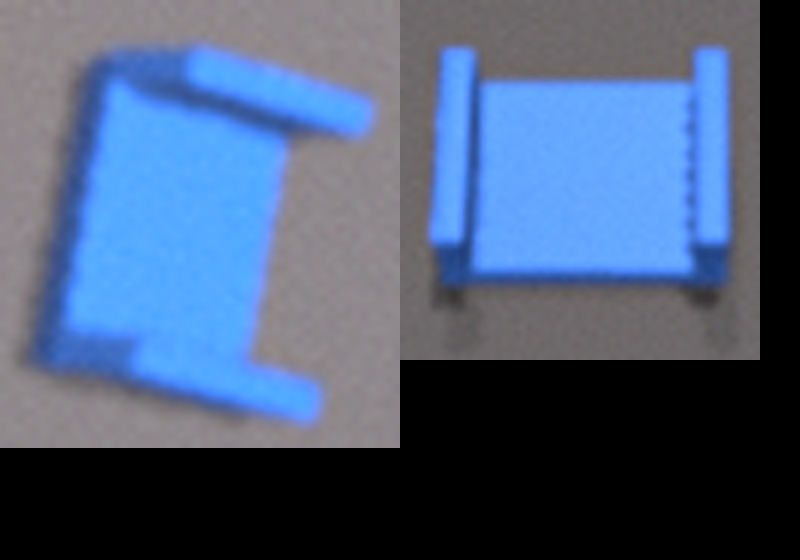

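View pics/or0.png

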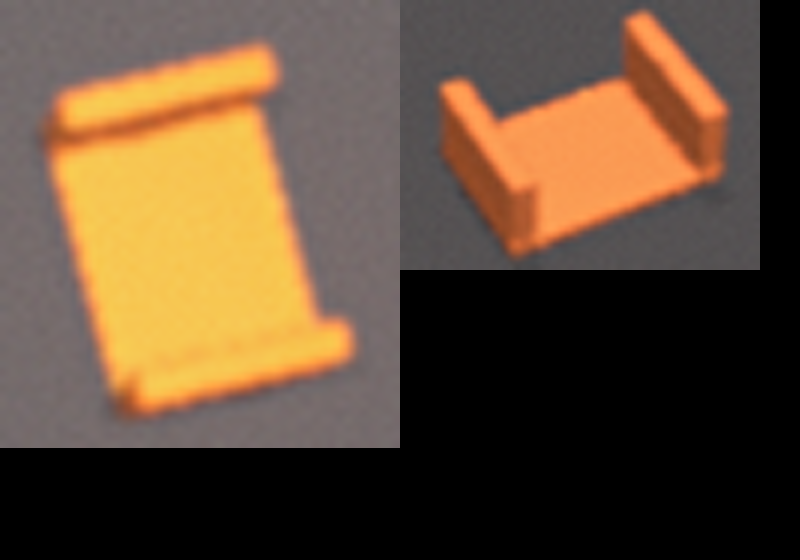

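```bash
python3 - <<'E'
from h import *
np.set_printoptions(precision=4,suppress=True)
T=lambda u,v:((u-3.5)/8+375,(v-3.5)/8+198)
S=lambda u,v:((u-400-2.5)/6+215,(v-2.5)/6+268)
names=["x+y+","x-y+","x+y-","x-y-","stopx+ far outer","stopx+ near outer","stopx+ near inner","stopx+far inner","stopx- far inner","stopx- near inner","stopx- near outer"]
tp=[T(110,80),T(65,332),T(286,140),T(248,358),T(205,43),T(375,97),T(368,137),T(188,82),T(140,335),T(322,383),T(310,424)]
sp=[S(693,82),S(482,82),S(693,272),S(473,272),S(728,48),S(729,243),S(695,243),S(697,48),S(474,48),S(467,243),S(431,243)]
r=tri(tp,sp)
for n,q in zip(names,r):print(n,q)
# orange
T=lambda u,v:((u-3.5)/8+297,(v-3.5)/8+152)
S=lambda u,v:((u-400-2.5)/6+245,(v-2.5)/6+205)
names=["stopx+ TL","TR","BR","stopx- ml","mr","br","bl"]
tp=[T(62,95),T(270,45),T(280,82),T(352,355),T(345,318),T(140,412)]
sp=[S(640,10),S(728,105),S(700,118),S(517,192),S(536,182),S(443,85)]
for q in tri(tp,sp):print(q)
E
```

```text
x+y+ [ 0.5397 -0.3262  0.0321  0.0009]
x-y+ [ 0.461  -0.3068  0.0325  0.0022]
x+y- [ 0.5219 -0.3913  0.0112  0.001 ]
x-y- [ 0.4481 -0.373   0.0127  0.0052]
stopx+ far outer [ 0.5481 -0.3424  0.0696  0.0003]
stopx+ near outer [ 0.5321 -0.4053  0.046   0.0006]
stopx+ near inner [ 0.5201 -0.4023  0.0458  0.0007]
stopx+far inner [ 0.537  -0.3375  0.0668  0.0017]
stopx- far inner [ 0.4589 -0.3175  0.0669  0.0005]
stopx- near inner [ 0.4433 -0.3824  0.0452  0.0007]
stopx- near outer [ 0.4309 -0.3783  0.0438  0.0013]
[ 0.6545 -0.1112  0.0453  0.0023]
[ 0.6718 -0.1791  0.0457  0.0009]
[ 0.6591 -0.1821  0.0441  0.0006]
[ 0.5717 -0.2021  0.0415  0.0021]
[ 0.582  -0.1999  0.043   0.0009]
[ 0.5551 -0.1336  0.0426  0.0041]
```

```bash
python3 - <<'E'
from h import *
np.set_printoptions(precision=4,suppress=True)
t=cv2.imread("pics/top0.png")[:,:,::-1]; s=cv2.imread("pics/side0.png")[:,:,::-1]
def blobs(im,box,n):
    x0,y0,x1,y1=box; h=cv2.cvtColor(im,cv2.COLOR_RGB2HSV); 
    m=((h[:,:,1]<45)&(h[:,:,2]>(170 if n=="top" else 140))).astype(np.uint8); k=np.zeros_like(m);k[y0:y1,x0:x1]=1;m*=k
    m=cv2.morphologyEx(m,cv2.MORPH_CLOSE,np.ones((5,5)))
    cs,_=cv2.findContours(m,cv2.RETR_EXTERNAL,cv2.CHAIN_APPROX_NONE)
    return [cv2.minAreaRect(c) for c in cs if cv2.contourArea(c)>60]
bt=blobs(t,(140,145,208,235),"top"); bs=blobs(s,(200,130,280,170),"side")
print(bt);print(bs)
bt.sort(key=lambda r:r[0][0]); bs.sort(key=lambda r:r[0][0])
print(tri([r[0] for r in bt],[r[0] for r in bs]))
for r in bt:
    P=plane("top",cv2.boxPoints(r),.024); print(P[:,:2]); e=[P[1]-P[0],P[2]-P[1]]
    L=max(e,key=np.linalg.norm); print([np.linalg.norm(i) for i in e],"yaw",np.degrees(np.arctan2(L[1],L[0])),"ctr",P.mean(0))
# rack outer corners
c=np.array([(27,65),(220,20),(288,332),(90,382)])/4-.4+[135,140]
P=plane("top",c,.026); print(P,P.mean(0),[np.linalg.norm(P[i]-P[i-1]) for i in range(4)],[np.degrees(np.arctan2(*(P[i]-P[i-1])[1::-1])) for i in range(4)])
E
```

```text
[((173.13238525390625, 189.20413208007812), (82.03585052490234, 50.21549606323242), 78.83512115478516)]
[((236.8360595703125, 147.69671630859375), (30.344741821289062, 16.900867462158203), 39.80556869506836)]
[[0.5932 0.2314 0.0224 0.0057]]
[[0.6921 0.3198]
 [0.7168 0.1887]
 [0.5026 0.1447]
 [0.479  0.2717]]
[np.float64(0.1334267777182661), np.float64(0.2186840462287227)] yaw -168.3939968854777 ctr [0.5976 0.2313 0.024 ]
[[0.686  0.3169 0.026 ]
 [0.7149 0.1889 0.026 ]
 [0.5076 0.1422 0.026 ]
 [0.4769 0.2694 0.026 ]] [0.5963 0.2293 0.026 ] [np.float64(0.21445193000115903), np.float64(0.13116158848264023), np.float64(0.21251909768122856), np.float64(0.13085726357741165)] [np.float64(12.790285842486668), np.float64(-77.28908061126411), np.float64(-167.294887092881), np.float64(103.5571500949059)]
```

```bash
python3 - <<'E'
from h import *
np.set_printoptions(precision=4,suppress=True)
t=cv2.imread("pics/top0.png")[:,:,::-1]; s=cv2.imread("pics/side0.png")[:,:,::-1]
def blobs(im,box,thr):
    x0,y0,x1,y1=box; 
    m=((im[:,:,2]>thr)&(im.max(2).astype(int)-im.min(2)<30)).astype(np.uint8); k=np.zeros_like(m);k[y0:y1,x0:x1]=1;m*=k
    cs,_=cv2.findContours(m,cv2.RETR_EXTERNAL,cv2.CHAIN_APPROX_NONE)
    return [cv2.minAreaRect(c) for c in cs if cv2.contourArea(c)>40]
print(t[190,163-6],t[167,168],s[147,242])
bt=blobs(t,(140,145,208,235),190); bs=blobs(s,(200,130,280,170),165)
print(bt);print(bs)
bt.sort(key=lambda r:r[0][0]); bs.sort(key=lambda r:r[0][0])
if len(bs)==2: print(tri([r[0] for r in bt],[r[0] for r in bs]))
for r in bt:
    P=plane("top",cv2.boxPoints(r),.024); e=[P[1]-P[0],P[2]-P[1]]
    L=max(e,key=np.linalg.norm); print([np.linalg.norm(i) for i in e],"yaw",np.degrees(np.arctan2(L[1],L[0])),"ctr",P.mean(0))
E
```

```text
[247 247 247] [251 251 220] [214 192 162]
[((162.4470672607422, 196.01177978515625), (25.38086700439453, 18.439090728759766), 77.47119140625), ((184.923095703125, 187.11538696289062), (25.298978805541992, 18.238800048828125), 78.69007110595703)]
[((241.94342041015625, 151.80189514160156), (8.378993034362793, 21.15352439880371), 74.05460357666016), ((231.54615783691406, 143.16921997070312), (7.630403518676758, 20.26003646850586), 74.74488067626953)]
[[0.5778 0.2582 0.0253 0.0004]
 [0.601  0.1998 0.0246 0.0003]]
[np.float64(0.048280210548385084), np.float64(0.0673768233439932)] yaw -166.4439374552876 ctr [0.5784 0.2585 0.024 ]
[np.float64(0.04790281999582256), np.float64(0.06738370881582333)] yaw -168.1623801520439 ctr [0.6012 0.2    0.024 ]
```

Emit:
servo_tool(
  rows=[
    [[0,0,0],[0,0,1],0],
    [[0,0,0],[0,0,1],0],
    [[0,0,0],[0,0,1],0],
    [[0,0,0],[0,0,1],0],
    [[0,0,0],[0,0,1],0],
    [[0,0,0],[0,0,1],0],
    [[0,0,0],[0,0,1],0],
    [[0,0,0],[0,0,1],0],
    [[0,0,0],[0,0,1],0],
    [[0,0,0],[0,0,1],0],
  ],
)

```text
clock: 0.93
tool_pos: [0.1993, 0.6446, 0.226]
orientation: [180.0, -0.1, -77.5]
force: [0.3, 0.8, 0.1]
opening: 0.0877
```

Emit:
servo_tool(
  rows=[
    [[0.0287,-0.0179,0.006],[0,0,0],0],
    [[0.0287,-0.0179,0.006],[0,0,0],0],
    [[0.0287,-0.0179,0.006],[0,0,0],0],
    [[0.0287,-0.0179,0.006],[0,0,0],0],
    [[0.0287,-0.0179,0.006],[0,0,0],0],
    [[0.0287,-0.0179,0.006],[0,0,0],0],
    [[0.0287,-0.0179,0.006],[0,0,0],0],
    [[0.0287,-0.0179,0.006],[0,0,0],0],
    [[0.0287,-0.0179,0.006],[0,0,0],0],
    [[0.0287,-0.0179,0.006],[0,0,0],0],
    [[0.0287,-0.0179,0.006],[0,0,0],0],
    [[0.0287,-0.0179,0.006],[0,0,0],0],
    [[0.0287,-0.0179,0.006],[0,0,0],0],
    [[0.0287,-0.0179,0.006],[0,0,0],0],
    [[0.0287,-0.0179,0.006],[0,0,0],0],
    [[0.0287,-0.0179,0.006],[0,0,0],0],
    [[0,0,0],[0,0,0],0],
    [[0,0,0],[0,0,0],0],
  ],
)

```text
clock: 2.43
tool_pos: [0.5811, 0.2587, 0.1293]
orientation: [179.9, -0.1, -77.4]
force: [0.8, -0.2, 0.2]
opening: 0.0875
```

Emit:
servo_tool(
  rows=[
    [[0,0.001,0.025],[0,0,0],0],
    [[0,0.001,0.025],[0,0,0],0],
    [[0,0.001,0.024],[0,0,0],0],
    [[0,0,0],[0,0,0],0],
    [[0,0,0],[0,0,0],0],
  ],
)

```text
clock: 2.85
tool_pos: [0.5766, 0.2601, 0.0559]
orientation: [179.9, -0.1, -77.1]
force: [-0.3, 0.1, 1.7]
opening: 0.0875
```

```bash
cat > look.py <<'E'
import sys
from h import *
# usage: look.py name cam x0 y0 x1 y1 scale ...
a=sys.argv
n=a[1]; o=[]
for i in range(2,len(a),6):
    im=optics.snapshot(a[i]); np.save(f"pics/{n}_{a[i]}.npy",im)
    x0,y0,x1,y1,s=map(int,a[i+1:i+6]); o.append(cv2.resize(im[y0:y1,x0:x1,::-1],None,fx=s,fy=s,interpolation=cv2.INTER_CUBIC))
H=max(p.shape[0] for p in o)
cv2.imwrite(f"pics/{n}.png",np.hstack([cv2.copyMakeBorder(p,0,H-p.shape[0],0,0,0) for p in o]))
E
python3 look.py l1 top 120 130 230 250 4 side 190 100 280 180 4
```

```text
(no output)
```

View pics/l1.png

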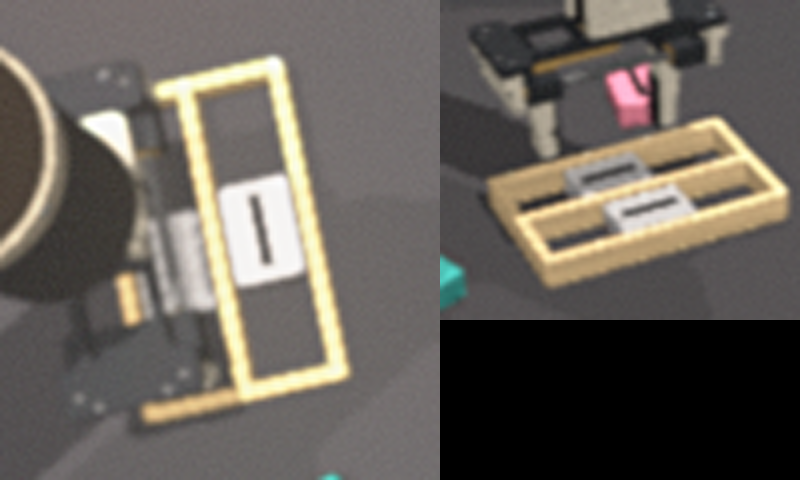

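The gripper straddles the left-lane block: in the side crop the fingers are at (545,140) and (660,115), either side of the block at (607,175). Next I lower it into the lane.

Emit:
servo_tool(
  rows=[
    [[0.002,-0.001,0.01],[0,0,0],0],
    [[0,0,0.01],[0,0,0],0],
    [[0,0,0.01],[0,0,0],0],
    [[0,0,0.01],[0,0,0],0],
    [[0,0,0.006],[0,0,0],0],
    [[0,0,0],[0,0,0],0],
    [[0,0,0],[0,0,0],0],
  ],
)

```text
clock: 3.53
tool_pos: [0.5788, 0.258, 0.0099]
orientation: [179.9, -0.0, -77.2]
force: [-0.4, -0.1, 0.3]
opening: 0.0879
```

Emit:
servo_tool(
  rows=[
    [[0,-0.003,0],[0,0,0],0],
    [[0,-0.003,0],[0,0,0],0],
    [[0,-0.003,0],[0,0,0],0],
    [[0,-0.003,0],[0,0,0],0],
    [[0,-0.003,0],[0,0,0],0],
    [[0,-0.003,0],[0,0,0],0],
    [[0,-0.003,0],[0,0,0],0],
  ],
)

```text
clock: 4.12
tool_pos: [0.5996, 0.2629, 0.0106]
orientation: [180.0, -0.0, -77.2]
force: [-2.1, -0.3, 1.1]
opening: 0.0879
```

Emit:
servo_tool(
  rows=[
    [[0,-0.003,0],[0,0,0],0],
  ],
)

```text
clock: 4.2
tool_pos: [0.6026, 0.2636, 0.0106]
orientation: [180.0, -0.0, -77.2]
force: [-2.2, 0.8, 1.2]
opening: 0.0878
```

Emit:
servo_tool(
  rows=[
    [[0,-0.003,0],[0,0,0],0],
  ],
)

```text
clock: 4.28
tool_pos: [0.6056, 0.2643, 0.0105]
orientation: [180.0, -0.0, -77.2]
force: [-2.6, -0.5, 1.5]
opening: 0.0879
```

Emit:
servo_tool(
  rows=[
    [[0,-0.003,0],[0,0,0],0],
  ],
)

```text
clock: 4.37
tool_pos: [0.6085, 0.2649, 0.0105]
orientation: [180.0, -0.0, -77.2]
force: [-1.4, -0.6, 1.8]
opening: 0.0879
```

Emit:
servo_tool(
  rows=[
    [[0,-0.003,0],[0,0,0],0],
  ],
)

```text
clock: 4.45
tool_pos: [0.6114, 0.2656, 0.0105]
orientation: [180.0, -0.0, -77.2]
force: [-1.4, -0.7, 1.7]
opening: 0.0878
```

Emit:
servo_tool(
  rows=[
    [[0,-0.003,0],[0,0,0],0],
  ],
)

```text
clock: 4.53
tool_pos: [0.6144, 0.2663, 0.0106]
orientation: [180.0, -0.0, -77.2]
force: [-2.7, 0.1, 1.6]
opening: 0.0876
```

Emit:
servo_tool(
  rows=[
    [[0,0.005,0],[0,0,0],0],
    [[0,0,-0.015],[0,0,0],0],
    [[0,0,-0.025],[0,0,0],0],
    [[0.02,0.007,-0.005],[0,0,0],0],
    [[0.021,0.008,0],[0,0,0],0],
    [[0.021,0.008,0],[0,0,0],0],
    [[0,0,0],[0,0,0],0],
    [[0,0,0],[0,0,0],0],
  ],
)

```text
clock: 5.2
tool_pos: [0.6006, 0.1985, 0.0559]
orientation: [-180.0, 0.0, -77.3]
force: [0.2, 0.6, 0.4]
opening: 0.0876
```

```bash
python3 look.py l2 top 120 130 230 250 4 side 190 100 280 180 4
```

```text
(no output)
```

View pics/l2.png

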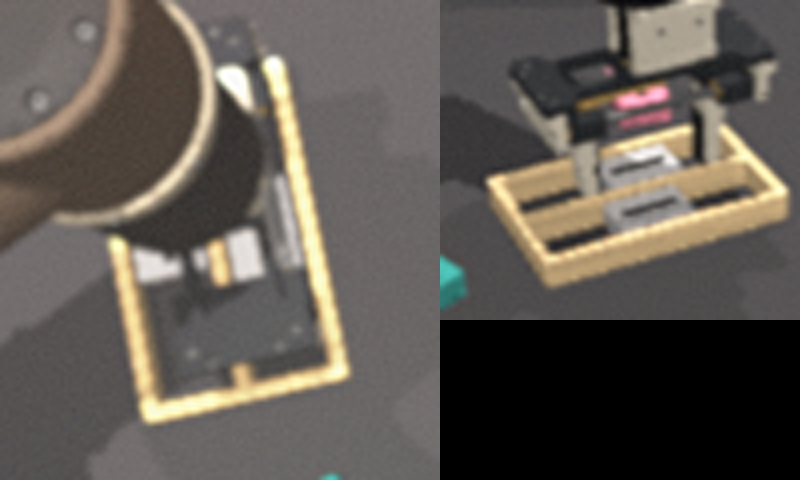

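The left block has moved forward in the side crop, from (607,175) to (640,165), so that push did slide it. The gripper is now over the right block at (648,208).

Emit:
servo_tool(
  rows=[
    [[0,0,0.01],[0,0,0],0],
    [[0,0,0.01],[0,0,0],0],
    [[0,0,0.01],[0,0,0],0],
    [[0,0,0.01],[0,0,0],0],
    [[0,0,0.006],[0,0,0],0],
    [[0,0,0],[0,0,0],0],
    [[0,0,0],[0,0,0],0],
  ],
)

```text
clock: 5.88
tool_pos: [0.6003, 0.1994, 0.0087]
orientation: [179.9, -0.0, -77.2]
force: [0.1, 0.5, 0.2]
opening: 0.0874
```

Emit:
servo_tool(
  rows=[
    [[0,-0.003,0],[0,0,0],0],
    [[0,-0.003,0],[0,0,0],0],
    [[0,-0.003,0],[0,0,0],0],
    [[0,-0.003,0],[0,0,0],0],
    [[0,-0.003,0],[0,0,0],0],
    [[0,-0.003,0],[0,0,0],0],
    [[0,-0.003,0],[0,0,0],0],
  ],
)

```text
clock: 6.47
tool_pos: [0.6174, 0.2024, 0.0092]
orientation: [179.6, -0.1, -77.2]
force: [-12.8, -1.6, 9.3]
opening: 0.0877
```

Emit:
servo_tool(
  rows=[
    [[0,-0.003,0],[0,0,0],0],
  ],
)

```text
clock: 6.55
tool_pos: [0.6204, 0.203, 0.0092]
orientation: [179.6, -0.1, -77.2]
force: [-12.1, -2.0, 8.4]
opening: 0.0877
```

Emit:
servo_tool(
  rows=[
    [[0,-0.003,0],[0,0,0],0],
  ],
)

```text
clock: 6.63
tool_pos: [0.6234, 0.2037, 0.0092]
orientation: [179.6, -0.1, -77.2]
force: [-11.2, -2.2, 8.7]
opening: 0.0876
```

Emit:
servo_tool(
  rows=[
    [[0,-0.003,0],[0,0,0],0],
  ],
)

```text
clock: 6.72
tool_pos: [0.6263, 0.2043, 0.0092]
orientation: [179.6, -0.1, -77.2]
force: [-11.3, -2.6, 9.0]
opening: 0.0874
```

The right block resists with about 12 N and the left with about 2 N, so the right one is rough. I centre on the rough block and grip it.

Emit:
servo_tool(
  rows=[
    [[0,0.006,0],[0,0,0],0],
    [[0,0.005,0.002],[0,0,0],0],
    [[0,0,0.001],[0,0,0],0],
    [[0,0,0],[0,0,0],1],
    [[0,0,0],[0,0,0],1],
    [[0,0,0],[0,0,0],1],
    [[0,0,0],[0,0,0],1],
    [[0,0,0],[0,0,0],1],
    [[0,0,0],[0,0,0],1],
    [[0,0,0],[0,0,0],1],
  ],
)

```text
clock: 7.55
tool_pos: [0.6168, 0.2029, 0.0062]
orientation: [179.7, -0.0, -77.2]
force: [-8.1, -0.8, 6.3]
opening: 0.0658
```

Emit:
servo_tool(
  rows=[
    [[0,0,-0.005],[0,0,0],1],
    [[0,0,-0.01],[0,0,0],1],
    [[0,0,-0.015],[0,0,0],1],
    [[0,0,-0.015],[0,0,0],1],
    [[0,0,-0.015],[0,0,0],1],
    [[0,0,0],[0,0,0],1],
  ],
)

```text
clock: 8.05
tool_pos: [0.6212, 0.2048, 0.0702]
orientation: [-179.7, 0.1, -77.1]
force: [0.6, 0.2, -4.7]
opening: 0.0658
```

Emit:
servo_tool(
  rows=[
    [[0.01,0.006,0],[0,0,0],1],
    [[0.02,0.012,0],[0,0,0],1],
    [[0.02,0.012,0],[0,0,0],1],
    [[0.02,0.012,0],[0,0,0],1],
    [[0.02,0.012,0],[0,0,0],1],
    [[0.02,0.012,0],[0,0,0],1],
    [[0.02,0.012,0],[0,0,0],1],
    [[0.02,0.012,0],[0,0,0],1],
    [[0.01,0.006,0],[0,0,0],1],
    [[0.006,0,0],[0,0,0],1],
    [[0,0,0],[0,0,0],1],
    [[0,0,0],[0,0,0],1],
  ],
)

```text
clock: 9.05
tool_pos: [0.5629, 0.0208, 0.0664]
orientation: [-180.0, 0.0, -77.2]
force: [0.0, 0.8, -5.5]
opening: 0.0655
```

```bash
python3 look.py l3 top 190 110 330 260 3 side 150 90 300 240 2
```

```text
(no output)
```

View pics/l3.png

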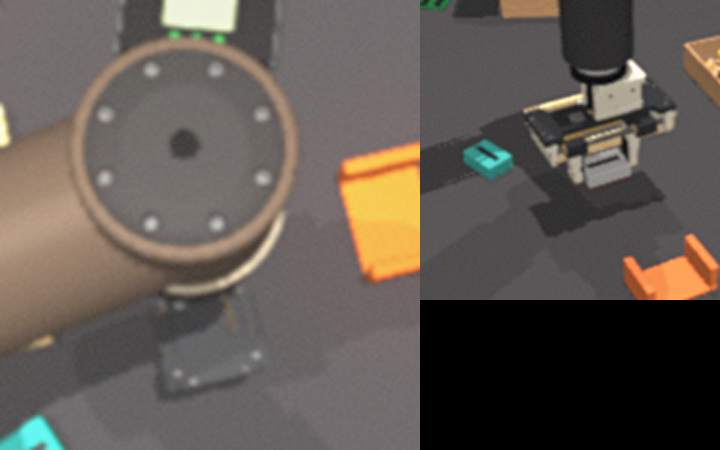

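The block is held level, visible in the side crop at (607,168). I lower it to the open table.

Emit:
servo_tool(
  rows=[
    [[0,0,0.012],[0,0,0],1],
    [[0,0,0.012],[0,0,0],1],
    [[0,0,0.012],[0,0,0],1],
    [[0,0,0.012],[0,0,0],1],
    [[0,0,0.004],[0,0,0],1],
    [[0,0,0.004],[0,0,0],1],
    [[0,0,0.002],[0,0,0],1],
    [[0,0,0],[0,0,0],1],
    [[0,0,0],[0,0,0],1],
  ],
)

```text
clock: 9.9
tool_pos: [0.5628, 0.0209, 0.009]
orientation: [-180.0, 0.0, -77.2]
force: [0.1, 0.8, -6.0]
opening: 0.0659
```

Emit:
servo_tool(
  rows=[
    [[0,0,0.001],[0,0,0],1],
    [[0,0,0.001],[0,0,0],1],
    [[0,0,0.001],[0,0,0],1],
    [[0,0,0],[0,0,0],1],
  ],
)

```text
clock: 10.23
tool_pos: [0.5627, 0.0208, 0.0063]
orientation: [-180.0, -0.0, -77.2]
force: [-2.0, 0.8, 1.7]
opening: 0.0659
```

Emit:
servo_tool(
  rows=[
    [[0,0,0],[0,0,0],0],
    [[0,0,0],[0,0,0],0],
    [[0,0,0],[0,0,0],0],
    [[0,0,0],[0,0,0],0],
    [[0,0,-0.01],[0,0,0],0],
    [[0,0,-0.02],[0,0,0],0],
    [[0,0,-0.02],[0,0,0],0],
  ],
)

```text
clock: 10.82
tool_pos: [0.5619, 0.0204, 0.0562]
orientation: [179.9, -0.0, -77.2]
force: [-0.4, 0.3, 0.8]
opening: 0.0874
```

Emit:
servo_tool(
  rows=[
    [[0,0,0],[0,0,1],0],
    [[0,0,0],[0,0,1],0],
    [[0,0,0],[0,0,1],0],
    [[0,0,0],[0,0,1],0],
    [[0,0,0],[0,0,1],0],
    [[0,0,0],[0,0,1],0],
    [[0,0,0],[0,0,1],0],
    [[0,0,0],[0,0,1],0],
    [[0,0,0],[0,0,1],0],
    [[0,0,0],[0,0,1],0],
    [[0,0,0],[0,0,1],0],
    [[0,0,0],[0,0,1],0],
    [[0,0,0],[0,0,1],0],
    [[0,0,0],[0,0,1],0],
    [[0,0,0],[0,0,1],0],
    [[0,0,0],[0,0,0],0],
    [[0,0,0],[0,0,0],0],
  ],
)

```text
clock: 12.23
tool_pos: [0.5626, 0.0207, 0.0562]
orientation: [-180.0, 0.0, -167.0]
force: [-0.4, -1.0, -0.4]
opening: 0.0878
```

```bash
python3 look.py l4 top 190 110 330 260 3 side 190 110 270 210 4
```

```text
(no output)
```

View pics/l4.png

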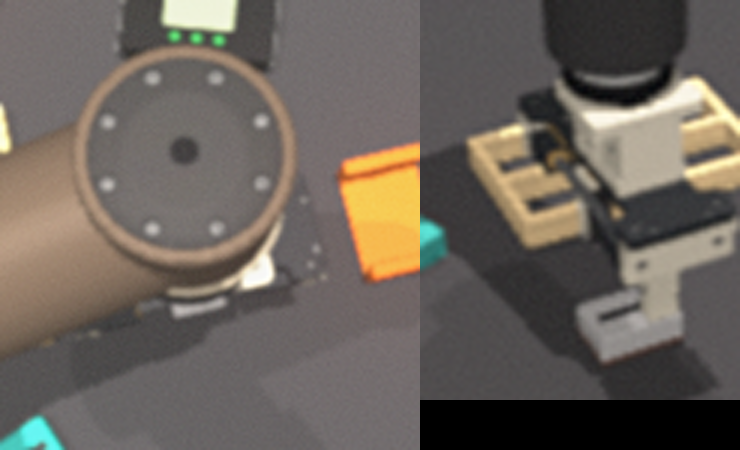

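The block lies flat below, with the fingers now across its width: the near finger is at (660,295) and the block at (630,325) in the side crop. I lower and grip.

Emit:
servo_tool(
  rows=[
    [[0,0,0.012],[0,0,0],0],
    [[0,0,0.012],[0,0,0],0],
    [[0,0,0.012],[0,0,0],0],
    [[0,0,0.009],[0,0,0],0],
    [[0,0,0.005],[0,0,0],0],
    [[0,0,0],[0,0,0],0.2],
    [[0,0,0],[0,0,0],0.4],
    [[0,0,0],[0,0,0],0.6],
    [[0,0,0],[0,0,0],1],
    [[0,0,0],[0,0,0],1],
    [[0,0,0],[0,0,0],1],
    [[0,0,0],[0,0,0],1],
    [[0,0,0],[0,0,0],1],
  ],
)

```text
clock: 13.42
tool_pos: [0.5625, 0.0206, 0.0059]
orientation: [-180.0, 0.0, -167.2]
force: [-1.0, -1.7, 2.1]
opening: 0.0458
```

Emit:
servo_tool(
  rows=[
    [[0,0,-0.005],[0,0,0],1],
    [[0,0,-0.015],[0,0,0],1],
    [[0,0,-0.02],[0,0,0],1],
    [[0,0,-0.02],[0,0,0],1],
    [[0,0,-0.02],[0,0,0],1],
    [[0,0,-0.02],[0,0,0.5],1],
    [[0,0,0],[0,0,1],1],
    [[0,0,0],[0,0,1],1],
    [[0,0,0],[0,0,1],1],
    [[0,0,0],[0,0,1],1],
    [[0,0,0],[0,0,0],1],
  ],
)

```text
clock: 14.33
tool_pos: [0.5613, 0.0206, 0.1049]
orientation: [-180.0, -0.1, 165.5]
force: [0.8, 0.2, -6.8]
opening: 0.0457
```

Emit:
servo_tool(
  rows=[
    [[-0.001,-0.01,0],[0,0,0],1],
    [[-0.001,-0.02,0],[0,0,0],1],
    [[-0.002,-0.028,0],[0,0,0],1],
    [[-0.002,-0.03,0],[0,0,0],1],
    [[-0.002,-0.03,0],[0,0,0],1],
    [[-0.002,-0.03,0],[0,0,0],1],
    [[-0.002,-0.03,0],[0,0,0],1],
    [[-0.002,-0.03,0],[0,0,0],1],
    [[-0.002,-0.03,0],[0,0,0],1],
    [[-0.002,-0.03,0],[0,0,0],1],
    [[-0.001,-0.03,0],[0,0,0],1],
    [[-0.001,-0.03,0],[0,0,0],1],
    [[-0.001,-0.03,0],[0,0,0],1],
    [[-0.001,-0.02,0],[0,0,0],1],
    [[0,-0.015,0],[0,0,0],1],
    [[0,0,0],[0,0,0],1],
    [[0,0,0],[0,0,0],1],
    [[0,0,0],[0,0,0],1],
  ],
)

```text
clock: 15.83
tool_pos: [0.4867, -0.3655, 0.1051]
orientation: [180.0, -0.1, 165.9]
force: [-0.0, -0.3, -5.5]
opening: 0.0458
```

Emit:
servo_tool(
  rows=[
    [[0,0,0],[-0.5,0,0],1],
    [[0,0,0],[-0.5,0,0],1],
    [[0,0,0],[-0.5,0,0],1],
    [[0,0,0],[-0.5,0,0],1],
    [[0,0,0],[-0.5,0,0],1],
    [[0,0,0],[-0.5,0,0],1],
    [[0,0,0],[0,0,0],1],
    [[0,0,0],[0,0,0],1],
  ],
)

```text
clock: 16.5
tool_pos: [0.4874, -0.366, 0.1051]
orientation: [162.0, -0.0, 165.8]
force: [-0.8, -0.5, -5.6]
opening: 0.0458
```

```bash
python3 look.py l5 top 360 170 460 270 4 side 190 230 290 340 4
python3 - <<'E'
from h import *
from scipy.spatial.transform import Rotation as R
o=telemetry.get_obs(); print(o["joint_pos"].round(1))
M=R.from_euler("xyz",o["orientation"],degrees=True).as_matrix();print(M.round(3))
n=np.array([-.0757,-.3,.951]);t=np.array([.4926,-.3493,.022])+n*.006
d=t-o["tool_pos"];print("tool delta",(M.T@d).round(4), "xdir yaw",np.degrees(np.arctan2(M[1,0],M[0,0])))
E
```

```text
[-30.2  25.6  -3.  -18.7 -67.6 -65.8]
[[-0.97   0.232  0.075]
 [ 0.244  0.923  0.299]
 [ 0.     0.308 -0.951]]
tool delta [-0.0011 -0.0098  0.0786] xdir yaw 165.89604528708554
```

View pics/l5.png

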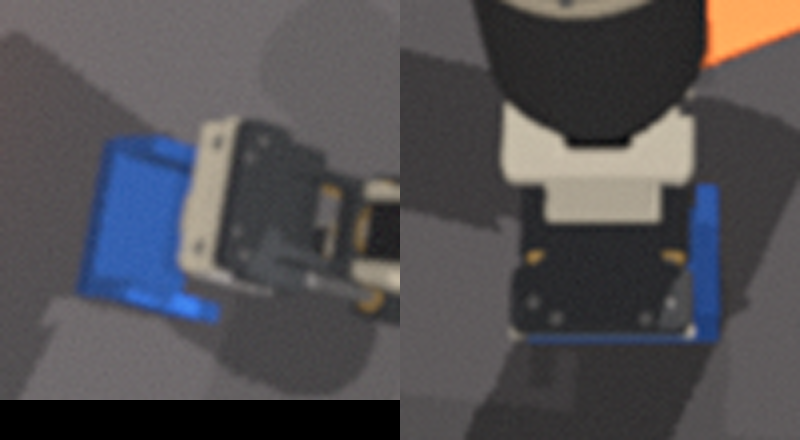

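The tilt matches the plate. In the top crop the rest is clear ahead of the gripper at (140,220). I shift and descend along the plate's normal.

Emit:
servo_tool(
  rows=[
    [[-0.001,-0.01,0.01],[0,0,0],1],
    [[0,0,0.012],[0,0,0],1],
    [[0,0,0.012],[0,0,0],1],
    [[0,0,0.01],[0,0,0],1],
    [[0,0,0.008],[0,0,0],1],
    [[0,0,0.006],[0,0,0],1],
    [[0,0,0.006],[0,0,0],1],
    [[0,0,0.004],[0,0,0],1],
    [[0,0,0.002],[0,0,0],1],
    [[0,0,0],[0,0,0],1],
    [[0,0,0],[0,0,0],1],
  ],
)

```text
clock: 17.52
tool_pos: [0.4915, -0.3544, 0.0362]
orientation: [162.0, 0.0, 165.8]
force: [0.2, -0.3, -6.5]
opening: 0.0454
```

```bash
cat > d.py <<'E'
from h import *
from scipy.spatial.transform import Rotation as R
o=telemetry.get_obs(); print(o["force"].round(1))
M=R.from_euler("xyz",o["orientation"],degrees=True).as_matrix()
n=np.array([-.0757,-.3,.951]);t=np.array([.4926,-.3493,.022])+n*.006
d=t-o["tool_pos"];print("tool delta",(M.T@d).round(4), "force in tool",(M.T@o["force"]).round(1))
E
python3 d.py; python3 look.py l6 top 360 170 460 270 4 side 190 230 290 340 4
```

```text
[ 0.2 -0.3 -6.5]
tool delta [0.0002 0.0006 0.0091] force in tool [-0.3 -2.2  6.1]
```

View pics/l6.png

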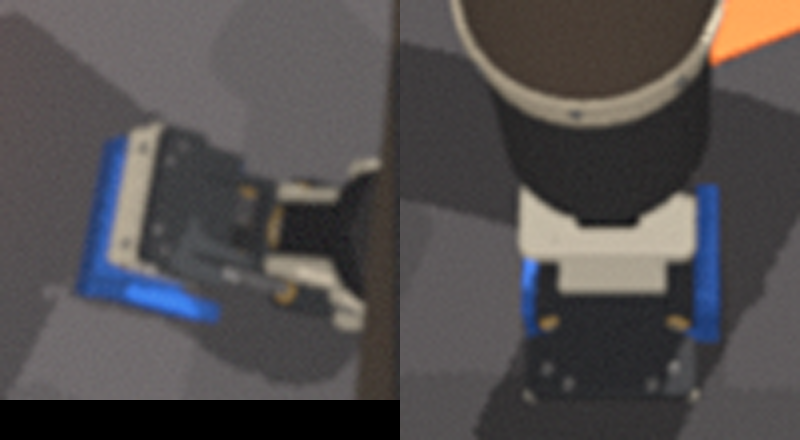

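The gripper sits between the stops with no sign of contact yet. I feel the way down.

Emit:
servo_tool(
  rows=[
    [[0,0,0.003],[0,0,0],1],
    [[0,0,0.002],[0,0,0],1],
    [[0,0,0.001],[0,0,0],1],
    [[0,0,0.001],[0,0,0],1],
    [[0,0,0],[0,0,0],1],
  ],
)

```text
clock: 18.03
tool_pos: [0.4918, -0.352, 0.0289]
orientation: [162.0, -0.0, 165.8]
force: [-0.4, -0.2, -6.1]
opening: 0.0455
```

Emit:
servo_tool(
  rows=[
    [[0,0,0.001],[0,0,0],1],
    [[0,0,0],[0,0,0],1],
  ],
)

```text
clock: 18.2
tool_pos: [0.492, -0.3518, 0.0282]
orientation: [162.0, -0.0, 165.8]
force: [0.2, -0.4, -5.6]
opening: 0.046
```

Emit:
servo_tool(
  rows=[
    [[0,0,0.001],[0,0,0],1],
    [[0,0,0],[0,0,0],1],
  ],
)

```text
clock: 18.37
tool_pos: [0.492, -0.3518, 0.028]
orientation: [162.0, 0.0, 165.8]
force: [-2.7, -0.1, -0.1]
opening: 0.0456
```

```bash
python3 d.py
```

```text
[-2.7 -0.1 -0.1]
tool delta [0.     0.0006 0.0005] force in tool [ 2.6 -0.8 -0.1]
```

Emit:
servo_tool(
  rows=[
    [[0,0,0.0005],[0,0,0],1],
    [[0,0,0],[0,0,0],1],
    [[0,0,0],[0,0,0],0.45],
    [[0,0,0],[0,0,0],0.4],
    [[0,0,0],[0,0,0],0.3],
    [[0,0,0],[0,0,0],0.2],
    [[0,0,0],[0,0,0],0.2],
  ],
)

```text
clock: 18.95
tool_pos: [0.4923, -0.3514, 0.0269]
orientation: [162.0, 0.0, 165.8]
force: [0.5, -0.5, -0.8]
opening: 0.0672
```

Emit:
servo_tool(
  rows=[
    [[0,0,-0.01],[0,0,0],0.2],
    [[0,0,-0.02],[0,0,0],0.2],
    [[0,0,-0.03],[0,0,0],0.2],
    [[0,0,-0.03],[0,0,0],0.2],
    [[0,0,-0.03],[0,0,0],0.2],
  ],
)

```text
clock: 19.37
tool_pos: [0.4827, -0.3879, 0.1429]
orientation: [162.0, -0.0, 165.8]
force: [0.0, -0.8, -0.8]
opening: 0.0701
```

Emit:
servo_tool(
  rows=[
    [[0,0,0],[1,0,0],0],
    [[0,0,0],[1,0,0],0],
    [[0,0,0],[1,0,0],0],
    [[0,0,0],[0,0,0],0],
    [[0,0,0],[0,0,0],0],
  ],
)

```text
clock: 19.78
tool_pos: [0.483, -0.3857, 0.1418]
orientation: [180.0, -0.0, 166.0]
force: [-0.3, -0.3, 0.4]
opening: 0.0869
```

Emit:
servo_tool(
  rows=[
    [[0.0024,0.018,0],[0,0,0],0],
    [[0.0024,0.036,0],[0,0,0],0],
    [[0.0024,0.036,0],[0,0,0],0],
    [[0.0024,0.036,0],[0,0,0],0],
    [[0.0024,0.036,0],[0,0,0],0],
    [[0.0024,0.036,0],[0,0,0],0],
    [[0.0024,0.036,0],[0,0,0],0],
    [[0.0024,0.036,0],[0,0,0],0],
    [[0.0024,0.036,0],[0,0,0],0],
    [[0.0024,0.036,0],[0,0,0],0],
    [[0.0024,0.036,0],[0,0,0],0],
    [[0.0024,0.036,0],[0,0,0],0],
    [[0.0024,0.036,0],[0,0,0],0],
    [[0.0024,0.036,0],[0,0,0],0],
    [[0.0024,0.036,0],[0,0,0],0],
    [[0.0024,0.036,0],[0,0,0],0],
    [[0.0024,0.036,0],[0,0,0],0],
    [[0.0024,0.036,0],[0,0,0],0],
  ],
)

```text
clock: 21.28
tool_pos: [0.5964, 0.2354, 0.1415]
orientation: [179.9, -0.1, 165.7]
force: [0.1, 0.1, -0.2]
opening: 0.088
```

Emit:
servo_tool(
  rows=[
    [[0,0,0],[0,0,-1],0],
    [[0,0,0],[0,0,-1],0],
    [[0,0,0],[0,0,-1],0],
    [[0,0,0],[0,0,-1],0],
    [[0,0,0],[0,0,-1],0],
    [[0,0,0],[0,0,-1],0],
    [[0,0,0],[0,0,-1],0],
    [[0,0,0],[0,0,-1],0],
    [[0,0,0],[0,0,-1],0],
    [[0,0,0],[0,0,-1],0],
    [[0,0,0],[0,0,-1],0],
    [[0,0,0],[0,0,-1],0],
    [[0,0,0],[0,0,-1],0],
    [[0,0,0],[0,0,-1],0],
    [[0,0,0],[0,0,-1],0],
    [[0,0,0],[0,0,-1],0],
    [[0,0,0],[0,0,-1],0],
    [[0,0,0],[0,0,-1],0],
    [[0,0,0],[0,0,-1],0],
    [[0,0,0],[0,0,-0.5],0],
  ],
)

```text
clock: 22.95
tool_pos: [0.5964, 0.2335, 0.1413]
orientation: [180.0, 0.1, -76.9]
force: [0.4, 0.4, -0.5]
opening: 0.0877
```

```bash
python3 look.py l7 top 360 190 440 260 5 side 190 100 290 330 2
python3 - <<'E'
from h import *
print(telemetry.get_obs()["tool_pos"],telemetry.get_obs()["orientation"])
s=np.load("pics/l7_side.npy");t=np.load("pics/l7_top.npy")
cv2.imwrite("pics/l7b.png",cv2.resize(np.vstack([s[265:330,205:285],s[125:175,195:275]])[:,:,::-1],None,fx=5,fy=5,interpolation=cv2.INTER_CUBIC))
E
```

```text
[0.59634172 0.23355296 0.14126629] [ 1.79979430e+02  7.53957184e-02 -7.72256481e+01]
```

View pics/l7.png

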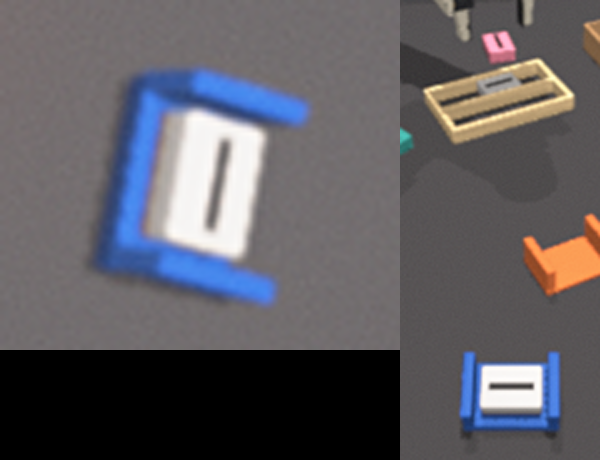

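View pics/l7b.png

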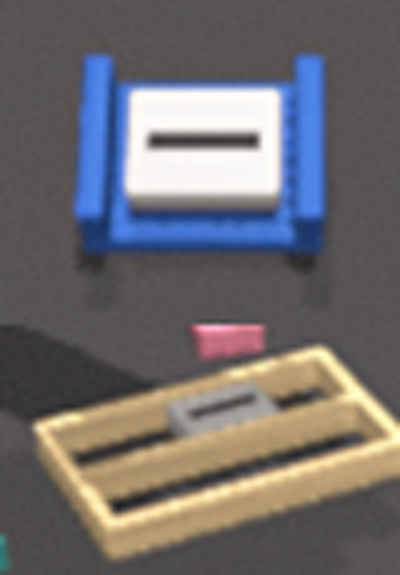

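```bash
python3 - <<'E'
from h import *
r=tri([((218-2)/5+360,(188-2)/5+190)],[((203.5-2)/5+205,(141-2)/5+265)])[0];print("block",r)
d=r[:3]-np.array([.4926-.0018,-.3493-.0072,.022+.0228]);u=np.array([-.97,.245,0]);y=np.array([-.233,-.9225,-.309]);n=np.array([-.0757,-.3,.951])
print("seat x,y,z err",d@u,d@y,d@n)
print("L",plane("side",[((222-2)/5+195,(407-325-2)/5+125)],.024))
E
```

```text
block [ 0.49000851 -0.35591878  0.04573489  0.00238388]
seat x,y,z err 0.0009101456097770832 -0.0006406412208646911 0.0007746340369316339
L [[0.60513709 0.26678992 0.024     ]]
```

The rough block sits square on the rest, about 1 mm off centre, and it holds. Next is the smooth block, whose stripe I place at about (0.604, 0.264).

Emit:
servo_tool(
  rows=[
    [[-0.014,-0.007,0.02],[0,0,0],0],
    [[-0.014,-0.007,0.03],[0,0,0],0],
    [[0,0,0.03],[0,0,0],0],
    [[0,0,0],[0,0,0],0],
    [[0,0,0],[0,0,0],0],
  ],
)

```text
clock: 23.47
tool_pos: [0.6024, 0.2633, 0.0597]
orientation: [179.8, -0.1, -77.3]
force: [0.7, -0.4, 0.6]
opening: 0.0876
```

```bash
python3 look.py l8 side 190 100 280 180 6
```

```text
(no output)
```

View pics/l8.png

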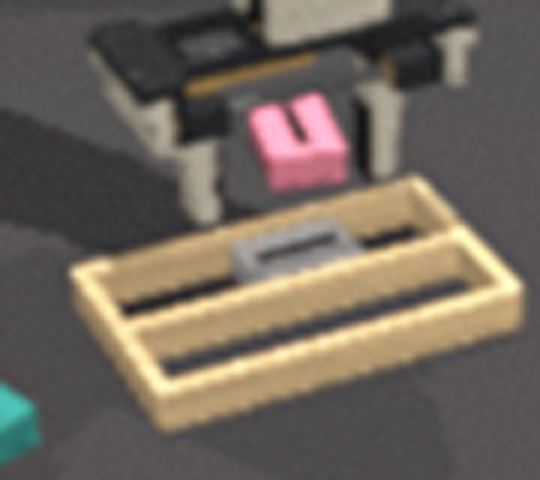

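The fingers at (205,195) and (385,150) straddle the block at (297,248). I lower and grip.

Emit:
servo_tool(
  rows=[
    [[0,-0.002,0.012],[0,0,0],0],
    [[0,0,0.012],[0,0,0],0],
    [[0,0,0.012],[0,0,0],0],
    [[0,0,0.012],[0,0,0],0],
    [[0,0,0.003],[0,0,0],0],
    [[0,0,0.001],[0,0,0],0],
    [[0,0,0],[0,0,0],0.2],
    [[0,0,0],[0,0,0],0.4],
    [[0,0,0],[0,0,0],1],
    [[0,0,0],[0,0,0],1],
    [[0,0,0],[0,0,0],1],
    [[0,0,0],[0,0,0],1],
    [[0,0,0],[0,0,0],1],
  ],
)

```text
clock: 24.6
tool_pos: [0.605, 0.2651, 0.0095]
orientation: [-180.0, 0.0, -77.2]
force: [-1.6, 0.6, 3.6]
opening: 0.0656
```

Emit:
servo_tool(
  rows=[
    [[0,0,-0.005],[0,0,0],1],
    [[0,0,-0.01],[0,0,0],1],
    [[0,0,-0.015],[0,0,0],1],
    [[0,0,-0.015],[0,0,0],1],
    [[0,0,-0.015],[0,0,0],1],
    [[0,0,0],[0,0,0],1],
  ],
)

```text
clock: 25.1
tool_pos: [0.6062, 0.2657, 0.0723]
orientation: [-179.8, 0.1, -77.2]
force: [1.3, 0.8, -4.8]
opening: 0.0659
```

Emit:
servo_tool(
  rows=[
    [[0.01,0.004,0],[0,0,0],1],
    [[0.02,0.008,0],[0,0,0],1],
    [[0.02,0.008,0],[0,0,0],1],
    [[0.02,0.008,0],[0,0,0],1],
    [[0.02,0.008,0],[0,0,0],1],
    [[0.02,0.008,0],[0,0,0],1],
    [[0.02,0.008,0],[0,0,0],1],
    [[0.02,0.008,0],[0,0,0],1],
    [[0.02,0.008,0],[0,0,0],1],
    [[0.02,0.008,0],[0,0,0],1],
    [[0.02,0.008,0],[0,0,0],1],
    [[0.018,0.008,0],[0,0,0],1],
    [[0,0.003,0],[0,0,0],1],
    [[0,0,0],[0,0,0],1],
    [[0,0,0],[0,0,0],1],
  ],
)

```text
clock: 26.35
tool_pos: [0.5623, 0.0212, 0.0685]
orientation: [180.0, 0.0, -77.2]
force: [0.8, 0.3, -6.8]
opening: 0.0653
```

Emit:
servo_tool(
  rows=[
    [[0,0,0.012],[0,0,0],1],
    [[0,0,0.012],[0,0,0],1],
    [[0,0,0.012],[0,0,0],1],
    [[0,0,0.008],[0,0,0],1],
    [[0,0,0.004],[0,0,0],1],
    [[0,0,0.004],[0,0,0],1],
    [[0,0,0.003],[0,0,0],1],
    [[0,0,0],[0,0,0],1],
    [[0,0,0],[0,0,0],1],
  ],
)

```text
clock: 27.1
tool_pos: [0.563, 0.0216, 0.0142]
orientation: [-180.0, -0.0, -77.2]
force: [1.2, 1.0, -6.6]
opening: 0.0659
```

Emit:
servo_tool(
  rows=[
    [[0,0,0.001],[0,0,0],1],
    [[0,0,0.001],[0,0,0],1],
    [[0,0,0],[0,0,0],1],
  ],
)

```text
clock: 27.35
tool_pos: [0.5628, 0.0215, 0.0121]
orientation: [-180.0, 0.0, -77.2]
force: [-0.9, -0.2, -6.8]
opening: 0.0657
```

Emit:
servo_tool(
  rows=[
    [[0,0,0.001],[0,0,0],1],
    [[0,0,0.001],[0,0,0],1],
    [[0,0,0],[0,0,0],1],
  ],
)

```text
clock: 27.6
tool_pos: [0.5627, 0.0214, 0.0099]
orientation: [180.0, 0.0, -77.2]
force: [0.6, -0.2, -5.9]
opening: 0.0655
```

Emit:
servo_tool(
  rows=[
    [[0,0,0.001],[0,0,0],1],
    [[0,0,0.0005],[0,0,0],1],
    [[0,0,0],[0,0,0],1],
  ],
)

```text
clock: 27.85
tool_pos: [0.5633, 0.0215, 0.0095]
orientation: [-179.9, -0.0, -77.1]
force: [-2.4, -0.5, 4.3]
opening: 0.0656
```

Contact. I release, lift and turn a quarter turn for the cross-width grip.

Emit:
servo_tool(
  rows=[
    [[0,0,0],[0,0,0],0],
    [[0,0,0],[0,0,0],0],
    [[0,0,0],[0,0,0],0],
    [[0,0,0],[0,0,0],0],
    [[0,0,-0.01],[0,0,0],0],
    [[0,0,-0.02],[0,0,0],0],
    [[0,0,-0.02],[0,0,0],0],
  ],
)

```text
clock: 28.43
tool_pos: [0.5623, 0.0213, 0.059]
orientation: [179.9, -0.0, -77.2]
force: [0.0, 0.3, 0.4]
opening: 0.0875
```

Emit:
servo_tool(
  rows=[
    [[0,0,0],[0,0,1],0],
    [[0,0,0],[0,0,1],0],
    [[0,0,0],[0,0,1],0],
    [[0,0,0],[0,0,1],0],
    [[0,0,0],[0,0,1],0],
    [[0,0,0],[0,0,1],0],
    [[0,0,0],[0,0,1],0],
    [[0,0,0],[0,0,1],0],
    [[0,0,0],[0,0,1],0],
    [[0,0,0],[0,0,1],0],
    [[0,0,0],[0,0,1],0],
    [[0,0,0],[0,0,1],0],
    [[0,0,0],[0,0,1],0],
    [[0,0,0],[0,0,1],0],
    [[0,0,0],[0,0,1],0],
    [[0,0,0],[0,0,0],0],
    [[0,0,0],[0,0,0],0],
  ],
)

```text
clock: 29.85
tool_pos: [0.563, 0.0216, 0.0591]
orientation: [180.0, 0.0, -167.0]
force: [0.3, -0.1, 0.1]
opening: 0.0878
```

```bash
python3 look.py l9 side 190 110 290 330 2 top 290 145 430 255 4
```

```text
(no output)
```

View pics/l9.png

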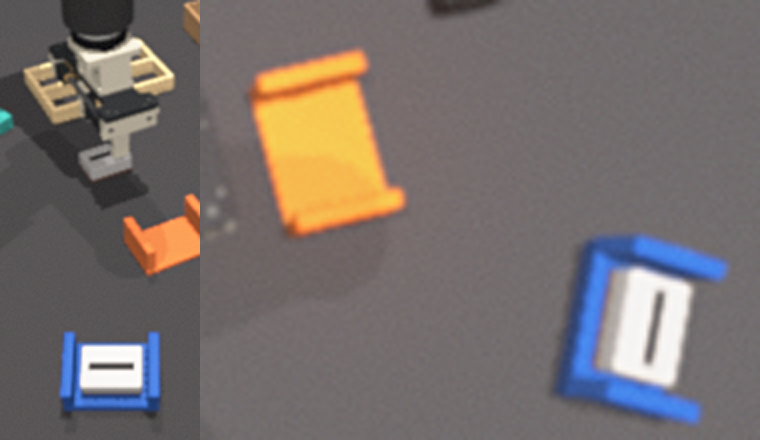

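The rough block is unchanged on the rest. The gripper is aligned over the second block, at (105,160) in the side crop.

Emit:
servo_tool(
  rows=[
    [[0,0,0.012],[0,0,0],0],
    [[0,0,0.012],[0,0,0],0],
    [[0,0,0.012],[0,0,0],0],
    [[0,0,0.01],[0,0,0],0],
    [[0,0,0.007],[0,0,0],0],
    [[0,0,0],[0,0,0],0.2],
    [[0,0,0],[0,0,0],0.4],
    [[0,0,0],[0,0,0],0.6],
    [[0,0,0],[0,0,0],1],
    [[0,0,0],[0,0,0],1],
    [[0,0,0],[0,0,0],1],
    [[0,0,0],[0,0,0],1],
    [[0,0,0],[0,0,0],1],
  ],
)

```text
clock: 31.03
tool_pos: [0.563, 0.0215, 0.0059]
orientation: [-180.0, 0.0, -167.2]
force: [-0.7, -0.4, 2.3]
opening: 0.0457
```

```bash
python3 - <<'E'
from h import *
np.set_printoptions(precision=4,suppress=True)
T=lambda u,v:((u-3.5)/8+297,(v-3.5)/8+152)
a=plane("top",[T(62,93),T(270,42),T(281,84),T(68,133)],.042)
b=plane("top",[T(132,377),T(345,317),T(355,357),T(142,413)],.042)
p=plane("top",[T(265,105),T(318,322),T(50,150),T(112,398)],.006)
print(a.mean(0),b.mean(0),(a.mean(0)+b.mean(0))/2,np.linalg.norm(a.mean(0)-b.mean(0)));d=a.mean(0)-b.mean(0);print(np.degrees(np.arctan2(d[1],d[0])))
print(p)
e=a[1]-a[0];print(np.degrees(np.arctan2(e[0],-e[1])))
S=lambda u,v:((u-400-2.5)/6+245,(v-2.5)/6+205)
print(plane("side",[S(640,10),S(728,105),S(700,118),S(517,192),S(536,182),S(443,85)],.042))
print(plane("side",[S(705,182),S(520,255)],.003))
E
```

```text
[ 0.6583 -0.147   0.042 ] [ 0.5675 -0.1671  0.042 ] [ 0.6129 -0.157   0.042 ] 0.09303391100795311
12.45957174950792
[[ 0.6601 -0.1852  0.006 ]
 [ 0.5862 -0.1998  0.006 ]
 [ 0.6455 -0.1124  0.006 ]
 [ 0.5616 -0.1304  0.006 ]]
13.311367341350522
[[ 0.6545 -0.1079  0.042 ]
 [ 0.6737 -0.1756  0.042 ]
 [ 0.6596 -0.1801  0.042 ]
 [ 0.5727 -0.2026  0.042 ]
 [ 0.5818 -0.199   0.042 ]
 [ 0.5573 -0.1329  0.042 ]]
[[ 0.6633 -0.1815  0.003 ]
 [ 0.5739 -0.2026  0.003 ]]
```

Emit:
servo_tool(
  rows=[
    [[0,0,-0.005],[0,0,0],1],
    [[0,0,-0.015],[0,0,0],1],
    [[0,0,-0.02],[0,0,0],1],
    [[0,0,-0.02],[0,0,0],1],
    [[0,0,-0.02],[0,0,0],1],
    [[0,0,-0.01],[0,0,0],1],
    [[0,0,0],[0,0,0],1],
  ],
)

```text
clock: 31.62
tool_pos: [0.5637, 0.0219, 0.0974]
orientation: [180.0, 0.2, -167.2]
force: [0.5, 0.5, -6.1]
opening: 0.0458
```

Emit:
servo_tool(
  rows=[
    [[-0.001,-0.01,0],[0,0,0],1],
    [[-0.001,-0.02,0],[0,0,0],1],
    [[-0.001,-0.025,0],[0,0,0],1],
    [[-0.001,-0.025,0],[0,0,0],1],
    [[-0.001,-0.025,0],[0,0,0],1],
    [[-0.001,-0.025,0],[0,0,0],1],
    [[-0.001,-0.025,0],[0,0,0],1],
    [[-0.001,-0.02,0],[0,0,0],1],
    [[-0.001,-0.01,0],[0,0,0],1],
    [[0,0,0],[0,0,0],1],
    [[0,0,0],[0,0,0],1],
    [[0,0,0],[0,0,0],1],
  ],
)

```text
clock: 32.62
tool_pos: [0.6117, -0.1565, 0.0943]
orientation: [180.0, -0.1, -167.2]
force: [0.5, 1.3, -5.9]
opening: 0.0458
```

```bash
python3 look.py l10 side 220 150 330 260 4 top 280 130 370 220 4
```

```text
(no output)
```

View pics/l10.png

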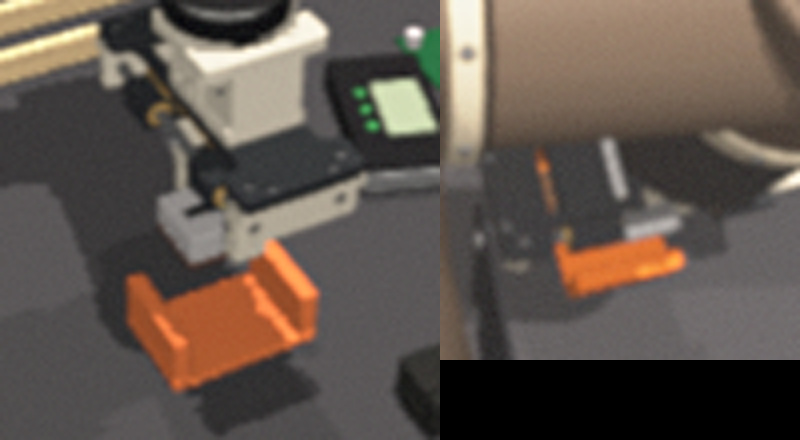

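The block is above the orange holder and aligned with it. I lower it between the stops and feel for the plate.

Emit:
servo_tool(
  rows=[
    [[-0.001,0,0.012],[0,0,0],1],
    [[0,0,0.015],[0,0,0],1],
    [[0,0,0.015],[0,0,0],1],
    [[0,0,0.01],[0,0,0],1],
    [[0,0,0.008],[0,0,0],1],
    [[0,0,0.006],[0,0,0],1],
    [[0,0,0.006],[0,0,0],1],
    [[0,0,0.004],[0,0,0],1],
    [[0,0,0],[0,0,0],1],
    [[0,0,0],[0,0,0],1],
  ],
)

```text
clock: 33.55
tool_pos: [0.6137, -0.1567, 0.0196]
orientation: [-180.0, 0.0, -167.2]
force: [0.1, 0.1, -6.0]
opening: 0.0459
```

Emit:
servo_tool(
  rows=[
    [[0,0,0.002],[0,0,0],1],
    [[0,0,0.001],[0,0,0],1],
    [[0,0,0.001],[0,0,0],1],
    [[0,0,0],[0,0,0],1],
  ],
)

```text
clock: 33.88
tool_pos: [0.6136, -0.1567, 0.0155]
orientation: [-180.0, 0.0, -167.2]
force: [1.0, -0.1, -6.6]
opening: 0.0461
```

Emit:
servo_tool(
  rows=[
    [[0,0,0.001],[0,0,0],1],
    [[0,0,0.001],[0,0,0],1],
    [[0,0,0.001],[0,0,0],1],
    [[0,0,0],[0,0,0],1],
  ],
)

```text
clock: 34.22
tool_pos: [0.6134, -0.1567, 0.0122]
orientation: [180.0, -0.0, -167.2]
force: [0.5, 0.5, -6.8]
opening: 0.046
```

Emit:
servo_tool(
  rows=[
    [[0,0,0.001],[0,0,0],1],
    [[0,0,0],[0,0,0],1],
  ],
)

```text
clock: 34.38
tool_pos: [0.6139, -0.1568, 0.0119]
orientation: [-180.0, 0.0, -167.2]
force: [-0.9, -1.0, -2.6]
opening: 0.0455
```

Contact is at the expected height. I settle 0.5 mm more, release and retreat.

Emit:
servo_tool(
  rows=[
    [[0,0,0.0005],[0,0,0],1],
    [[0,0,0],[0,0,0],1],
    [[0,0,0],[0,0,0],0.45],
    [[0,0,0],[0,0,0],0.4],
    [[0,0,0],[0,0,0],0.3],
    [[0,0,0],[0,0,0],0.2],
    [[0,0,0],[0,0,0],0.1],
  ],
)

```text
clock: 34.97
tool_pos: [0.6137, -0.1567, 0.011]
orientation: [-180.0, 0.0, -167.2]
force: [0.2, 0.8, -0.2]
opening: 0.0675
```

Emit:
servo_tool(
  rows=[
    [[0,0,-0.01],[0,0,0],0.1],
    [[0,0,-0.02],[0,0,0],0.1],
    [[0,0,-0.03],[0,0,0],0.1],
    [[0,0,-0.03],[0,0,0],0.1],
    [[0,0.03,-0.02],[0,0,0],0.1],
    [[0,0.035,0],[0,0,0],0.1],
    [[0,0.035,0],[0,0,0],0.1],
    [[0,0.035,0],[0,0,0],0.1],
    [[0,0.035,0],[0,0,0],0.1],
    [[0,0.035,0],[0,0,0],0.1],
    [[0,0.035,0],[0,0,0],0.1],
    [[0,0.03,0],[0,0,0],0.1],
    [[0,0,0],[0,0,0],0.1],
    [[0,0,0],[0,0,0],0.1],
  ],
)

```text
clock: 36.13
tool_pos: [0.5535, 0.1083, 0.1219]
orientation: [180.0, 0.1, -167.0]
force: [-0.2, -0.0, 0.5]
opening: 0.0792
```

```bash
python3 look.py l11 side 205 200 285 330 3 top 290 145 430 255 4
```

```text
(no output)
```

View pics/l11.png

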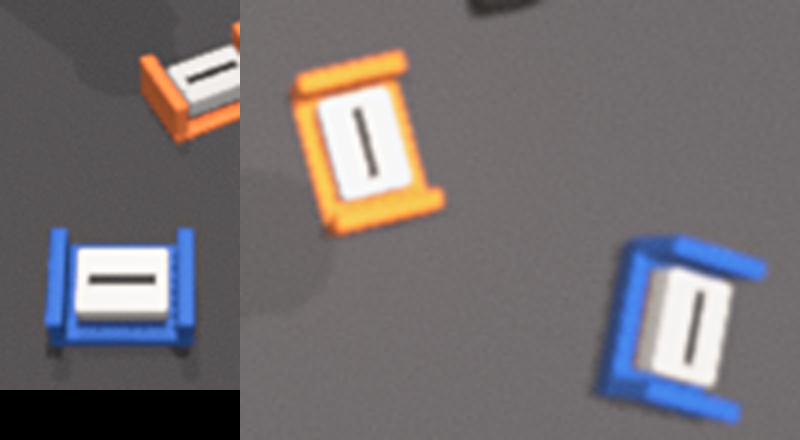

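```bash
python3 - <<'E'
from h import *
np.set_printoptions(precision=4,suppress=True)
T=lambda u,v:((u-240-1.5)/4+290,(v-1.5)/4+145); S=lambda u,v:((u-1)/3+205,(v-1)/3+200)
r=tri([T(365.5,143),T(696,328)],[S(211,72),S(122,279)]);print(r)
e=plane("top",[T(358,108),T(373,177)],.03);print("yaw",np.degrees(np.arctan2(*(e[0]-e[1])[1::-1])))
d=r[0,:2]-[.613,-.157];c,s=np.cos(np.radians(13.3)),np.sin(np.radians(13.3));print("orange x,y err",c*d[0]+s*d[1],-s*d[0]+c*d[1],"height",r[0,2])
d=r[1,:3]-np.array([.4908,-.3565,.0448]);print("seat err",d@[-.97,.245,0],d@[-.233,-.9225,-.309],d@[-.0757,-.3,.951])
# bystander check
a=np.load("pics/l11_top.npy").astype(int);b=cv2.imread("pics/top0.png")[:,:,::-1].astype(int)
for n,(x0,y0,x1,y1) in dict(meter=(226,98,288,136),ferrite=(342,120,370,150)).items():print(n,np.abs(a-b)[y0:y1,x0:x1].mean())
print(telemetry.get_obs()["qvel"].round(2))
ctrl.close_job()
E
```

```text
[[ 0.6138 -0.1554  0.0314  0.0011]
 [ 0.4907 -0.3565  0.047   0.001 ]]
yaw 9.99173218472096
orange x,y err 0.0011515989954255363 0.0013530839490555053 height 0.031440424869533024
seat err 9.763558561322521e-05 -0.00064319113224876 0.002069304958872195
meter 2.5619694397283532
ferrite 2.5376984126984126
[-1.19  0.3  -0.06  0.05  0.19  0.  ]
the job is handed in; nothing more can be done
```

The job is handed in at about 36 s of the 72 s allowed. The rough block is on the blue rest and the smooth one is in the orange holder.

- **Telling them apart:** pushed along its lane, the left block read about 2 N and the right block about 12 N. So the right block is the rough one. Both readings came out above the ranges in the text; the rough reading included an upward force of about 9 N on the fingers and the smooth one about 1.5 N, with sensor noise on both.
- **Placing:** I lifted each block by its length, set it on open table, regripped it across its width, and lowered it until the force reading showed contact before letting go.
- **Rough block on the rest:** the last two-view check put it under 1 mm off centre. Its top measured 2 mm higher than expected, about the calibration error. It had not moved since it was let go.
- **Smooth block in the holder:** it is about 1.2 mm off centre lengthwise and 1.4 mm sideways. Its top measured 31 mm against the expected 30 mm.
- **Meter and ferrite clamp:** the picture patches around them match the start picture to within noise, so neither moved.

**Disagreements:**
- The stripe on the smooth block measured a yaw of about 10°, against 13° for the holder and 12.8° for the gripper at release. That 3° (0.06 rad) difference is from a coarse pixel reading and is inside the 0.15 rad limit.
- The rest slopes towards world -y, not clearly towards the robot as the text has it. I went by the measured slope.

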